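# Pin the tube rack to the mixer

### The job

Lock the tube rack to the mixer: take the tapered pin with the orange knob out of its stand, start it in the hole in the bare end of the white rack, and with its tip resting gently on the plate below draw the rack along the bed, in the direction of its tubes, until the pin finds the hidden hole underneath. Then drive it gently home through both holes until its shoulder is flush on the rack, upright, and let go; never lean hard on the rack or on the plate below, and leave the blue-knobbed spare pin and everything else as it is.

Things in the scene. Friction and masses are not known exactly. Their poses are not given: they have to be found in the camera images.
- pin_grip (a point): Centre of the round orange knob (24 mm across, 36 mm high) of the tapered steel pin, upright in one of the two holes of the grey stand. Below the knob: shoulder disc 28 mm across, 4 mm thick; straight shank 14 mm across, 22 mm long; taper 23 mm long down to a blunt tip 7 mm across (6 mm at its end). z points up along the pin. About 90 g.
- pin_seat (a point): Centre of the underside of the pin's shoulder disc, 22 mm below the knob's centre: the face that must come down flush on the rack.
- pin_tip (a point): Lower end of the taper, on the pin's axis, 45 mm below the shoulder's underside and 67 mm below the knob's centre.
- spare_grip (a point): Centre of the blue knob of the straight spare pin in the other hole of the stand (same sizes, but a plain 14 mm shank with no taper). It stays where it is.
- stand: Grey pin stand, 60 x 160 x 56 mm (x, y, z), fixed; origin at the centre of its underside; its two pin holes lie 45 mm either side of the centre along its y.
- rack_hole (a point): Centre of the 16 mm hole in the bare end of the white tube rack, between two blue stripes, at the top face of the rack's base (61 mm above the table, base 8 mm thick). z up; +y is the way the rack has to slide, towards its tubes. The block of orange-capped tubes, up to 60 mm above the base, begins 75 mm from the hole on the +y side.
- rack_center (a point): Point on the rack base's top face, midway between its ends, 85 mm from the hole along the rack's +y. The rack starts near the -y end of a 50 mm travel, slides along y only, against about 3 N of friction, and stays where it is left.
- mixer: Blue and aluminium mixer bed, 150 x 380 x 63 mm (x, y, z), fixed, origin under its centre, same axes as the rack. A rigid drive plate (10 mm thick, top 1 mm below the rack's base, free space under it) is hidden in it. The plate's own 16 mm hole is in line with the rack's in x but 10 to 34 mm further along +y at the start: no reading gives it, it has to be felt with the pin.
- dropper: White dropper bottle, 56 mm across, 130 mm tall; origin at the centre of its underside. A bystander, to be left alone.
- carton: White carton, 50 x 80 x 90 mm; origin at the centre of its underside. A bystander, to be left alone.
- slide_box: Green flat box of slides, 80 x 110 x 30 mm; origin at the centre of its underside. A bystander, to be left alone.
- vial: Small glass vial with yellow cap, 24 mm across, 45 mm tall; origin at the centre of its underside. A bystander, to be left alone.
- cap_a: Loose orange tube cap, 16 mm across, 18 mm tall; origin at the centre of its underside. A bystander, to be left alone.
- cap_b: Another such orange cap; origin at the centre of its underside. A bystander, to be left alone.
- pin: The whole tapered pin; origin at its tip.
Things that resemble listed ones, but are neither listed nor needed, are in the scene too. What is shaped like the pin but pink or turquoise is not meant.

How it is judged:
On the way, in this order (a step that is already met when the one before it is completed fails the run):
1. the orange-knobbed pin is lifted clear of its stand (height (world z) of pin_tip above 0.07 m), for 0.1 s.
2. the pin's tip is inside the hole of the rack (z of pin_tip in the frame of rack_hole below -0.005 m and horizontal distance between pin_tip and rack_hole below 0.008 m), for 0.2 s.
At the end, for the whole second after the job is handed in: The tapered pin is through both holes and at rest: the underside of its shoulder within 2.5 mm of the rack's top face and within 3 mm of the hole's centre, its tip within 5 mm of the hole's axis, the pin upright within 0.08 rad, and let go (z of pin_seat in the frame of rack_hole between -0.003 and 0.0025 m and horizontal distance between pin_seat and rack_hole below 0.003 m and horizontal distance between pin_tip and rack_hole below 0.005 m and angle between pin_grip's own z axis and vertical below 0.08 rad and linear speed of pin below 0.02 m/s); the robot touches nothing.
It fails at once if the pin presses on the mixer (rack or drive plate) with more than 60 N (contact force between pin and mixer above 60 N).
It fails at once if the spare pin is disturbed (moved more than 15 mm) (distance of spare_grip from where it was at the start of the episode above 0.015 m).
It fails at once if a bystander is disturbed (moved more than 20 mm) (distance of any of dropper, carton, slide_box, vial, cap_a, cap_b from where it was at the start of the episode above 0.02 m).
It also fails if it takes over 58 s, if anything falls off the work surface, if the arm or the gripper's body presses on something with over 40 N, if the wrist force passes 120 N, or if a joint passes its speed limit or range.

### The arm

A 6-joint arm with a two-finger parallel gripper is mounted at the origin on the work surface. World frame = base frame: x ahead of the robot, y to its left, z up, the work surface at z = 0. Lengths are in m, angles in rad, forces in N, time in s.
With the tool pointing down it reaches from about 0.3 to 0.775 m from the base axis. Payload 14.6 kg.
Tool frame: the origin (TCP) lies between the finger pads; the fingertips stand 8 mm ahead of it and the grasp point (between the pads) lies 11 mm behind it; z points along the fingers, y is the direction in which the jaws open and shut (so a half turn about z gives the same grasp; the last joint's range is limited). The gripper opens to 94 mm and grips with 3 to 60 N. Pads are 16 mm wide; open, the fingers measure 119 mm over their backs; the gripper's body (75 mm by 177 mm) begins 78 mm behind the grasp point.
Start: joints at [1.271, 0.3, 1.521, -0, 1.321, -0.067], TCP at [0.127, 0.535, 0.213] pointing down, gripper open.
Joint ranges: [-3.03, 3.03], [-0.79, 2.21], [0.23, 2.52], [-1.04, 4.18], [0, 3.07], [-2.55, 2.55]. Speed limits (rad/s): [2.22, 2.22, 2.57, 3.14, 3.14, 3.14].

### API

Orientations are given as [roll, pitch, yaw] about the fixed x, y, z axes, in that order (R = Rz(yaw) Ry(pitch) Rx(roll)).
In Python, from station import ctrl, viewer, workorder gives the robot as it stands.
- The arm moves only by the tool play_rows, never from a script. Its argument "commands" is a list of rows, each an object of numbers: "dx", "dy", "dz": the shift along the tool's x, y, z in m; "ax", "ay", "az": the turn, a rotation vector about the tool's x, y, z in degrees. In form: [{"dx": .., "dy": .., "dz": .., "ax": .., "ay": .., "az": ..}, ...]. A call has exactly 5 rows; each row shifts and turns the pose as measured when the row begins, along the tool's axes as they then stand; what a row does not reach is not made up. A row lasts 1/12 s, in which the tool goes at most 41.7 mm and 7.16 degrees, less where a joint would pass 70% of its speed; a pose out of reach is approached as far as the arm can. A call with a gripper value outside its range is refused whole. "claw" is the opening, from 0 (shut) to 1 (fully open), set as the call begins (left out, the last holds). The fingers move at their own pace and stop on an object; "squeeze" is the grip in N (left out, the last holds). Time passes only in rows, so rows that do not move let the fingers close, or fill a call up. It gives the time, the measured TCP pose, the force and the opening at its end, in the units of the state.
- ctrl.get_obs(): the state, without advancing time (a new reading comes with each control period).
- viewer.camera(name): name is "side" or "top"; returns the picture (480x640x3 uint8, red, green, blue); there is no depth.
- viewer.camera_model(name): a dict with "K" (3x3 intrinsics, pixels), "pose" (4x4, takes a point from camera to world coordinates). Camera axes: x right, y down, z forward; pixel columns grow to the right and rows downward; lengths in m; the calibration is good to about 2 mm. A picture is of the moment at which its call begins. camera_model takes no time and is no camera call.
- workorder.hand_in(): hands the job in, once; it reports no verdict.
The state is a dict: "time_s": time; "qpos": joint angles; "joint_vel": joint speeds; "tau": joint torques, N m; "ee_pos": TCP position; "eef_rot": TCP orientation; "force": force on the tool from outside, world axes, zero at the start; "moment": the same for the moment, N m; "grip_width": finger opening in m.
Only numpy, scipy, OpenCV 4.12 (cv2) and the standard library are available. Lean on these libraries where they do the work, as an engineer would, in place of code of your own. Each camera call takes 0.05 s, during which the arm holds its last target. There are 200 camera calls.

## Working session

There is one attempt and no reset: what is moved stays moved. The work goes in short steps, Python scripts to look and compute and a tool call to move; the robot and the scene stay as the last step left them, time stands still between calls to the robot, and variables do not carry over. Pictures are saved under pics/ and viewed, about 8 in all and at most 12, crops included, and the job is handed in when it is done.

Besides the shell and the picture viewer there is one more tool, called after "Request:" in YAML: its name, and indented under it one key for each argument. play_rows: Moves the arm, as the interface text tells. Its arguments: {"type":"object","properties":{"commands":{"type":"array","items":{"type":"object","properties":{"dx":{"type":"number"},"dy":{"type":"number"},"dz":{"type":"number"},"ax":{"type":"number"},"ay":{"type":"number"},"az":{"type":"number"}}}},"claw":{"type":"number"},"squeeze":{"type":"number"}},"required":["commands"]}

```bash
ls; mkdir -p pics
python3 - <<'E'
from station import ctrl, viewer
import cv2,numpy as np
print(ctrl.get_obs())
for n in("top","side"):
    im=viewer.camera(n); cv2.imwrite(f"pics/{n}0.png",im[:,:,::-1]); m=viewer.camera_model(n); print(n,np.round(m["K"],2).tolist(),np.round(m["pose"],4).tolist())
E
```

```text
pics
{'time_s': 0.0, 'qpos': array([ 1.27139472e+00,  3.00473814e-01,  1.52155873e+00,  1.04754541e-06,
        1.32067623e+00, -6.66006154e-02]), 'joint_vel': array([-0.00057163, -0.00128604, -0.00023026,  0.00123938,  0.0015428 ,
       -0.00037778]), 'tau': array([-1.68480554e-03, -5.31812561e+01, -3.52721214e+01,  7.07562268e-02,
        2.46234139e-02, -1.05894815e-04]), 'ee_pos': array([0.12681955, 0.53493415, 0.21289429]), 'eef_rot': array([-3.14047908e+00, -7.52917254e-05,  2.90879136e+00]), 'force': array([-0.21865029,  0.25451286, -0.27800123]), 'moment': array([ 0.01741503, -0.02037655,  0.04323787]), 'grip_width': 0.09391425047668138}
top [[465.06, 0.0, 314.37], [0.0, 465.06, 237.47], [0.0, 0.0, 1.0]] [[0.0279, -0.9912, 0.1297, 0.4695], [-0.9995, -0.0258, 0.0186, 0.0531], [-0.0151, -0.1301, -0.9914, 1.1662], [0.0, 0.0, 0.0, 1.0]]
side [[593.15, 0.0, 318.11], [0.0, 593.15, 235.34], [0.0, 0.0, 1.0]] [[0.9859, -0.1028, 0.1321, 0.4368], [-0.1674, -0.6026, 0.7803, -1.0908], [-0.0007, -0.7914, -0.6113, 0.9809], [0.0, 0.0, 0.0, 1.0]]
```

View pics/top0.png

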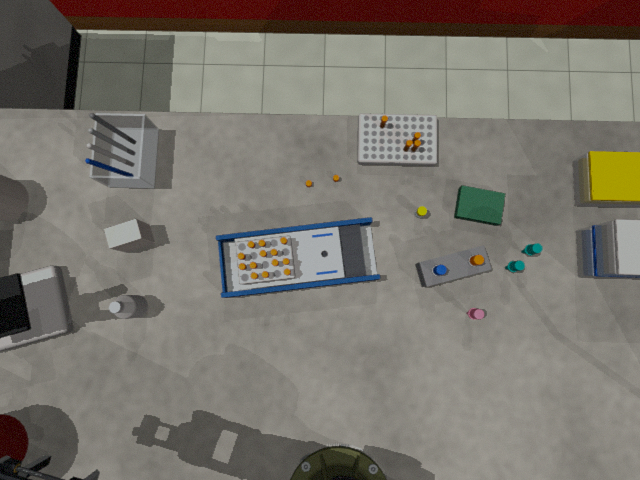

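View pics/side0.png

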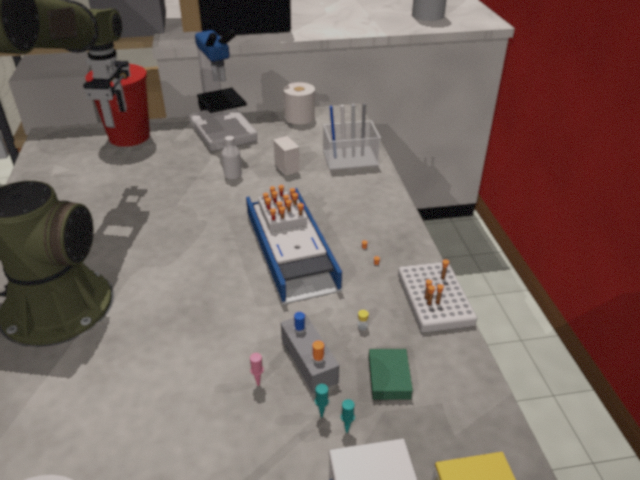

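Candidates for the target in top/side pixels:
- **Orange knob in the stand:** (478,260)/(318,350). This one fits the description.
- **Blue spare:** (441,270)/(300,321).
- **Pink pin:** (478,314).
- **Turquoise pins:** (516,266) and (534,249).
- **Loose orange caps:** (309,183) and (336,179), plus the tube caps.

The rack hole is at (324,254)/(297,247).

```bash
cat > h.py <<'E'
import cv2,numpy as np
from station import ctrl, viewer
from scipy.optimize import least_squares
M={n:viewer.camera_model(n) for n in("top","side")}
def ray(n,uv):
    K,T=M[n]["K"],M[n]["pose"]; d=T[:3,:3]@np.linalg.solve(K,[uv[0],uv[1],1]); return T[:3,3],d
def onz(n,uv,z):
    o,d=ray(n,uv); return o+d*(z-o[2])/d[2]
def proj(n,p):
    K,T=M[n]["K"],M[n]["pose"]; c=T[:3,:3].T@(np.asarray(p)-T[:3,3]); q=K@c; return q[:2]/q[2]
def tri(obs):
    return least_squares(lambda p:np.concatenate([proj(n,p)-uv for n,uv in obs.items()]),[.4,0,.1])
def blob(im,lo,hi,c,r):
    x0,y0=c[0]-r,c[1]-r; h=cv2.cvtColor(im[y0:c[1]+r,x0:c[0]+r],cv2.COLOR_RGB2HSV)
    m=cv2.inRange(h,lo,hi); k,l,s,ct=cv2.connectedComponentsWithStats(m); i=1+np.argmax(s[1:,4])
    return ct[i]+[x0,y0],s[i]
def dark(im,c,r):
    x0,y0=c[0]-r,c[1]-r; g=cv2.cvtColor(im[y0:c[1]+r+1,x0:c[0]+r+1],cv2.COLOR_RGB2GRAY).astype(float)
    w=np.clip(np.median(g)-15-g,0,None); yy,xx=np.mgrid[:g.shape[0],:g.shape[1]]
    return np.array([(w*xx).sum()/w.sum()+x0,(w*yy).sum()/w.sum()+y0]),g
E
python3 - <<'E'
from h import *
t=cv2.imread("pics/top0.png")[:,:,::-1].copy(); s=cv2.imread("pics/side0.png")[:,:,::-1].copy()
for nm,lo,hi,ct,cs in(("orange",(5,150,90),(20,255,255),(478,260),(318,350)),("blue",(105,150,60),(125,255,255),(441,270),(300,321))):
    a,sa=blob(t,lo,hi,ct,13); b,sb=blob(s,lo,hi,cs,14); r=tri({"top":a,"side":b}); print(nm,a,sa,b,sb,r.x.round(4),r.fun.round(2))
for n,im,c in(("top",t,(324,254)),("side",s,(297,247))):
    p,g=dark(im,c,6); print(n,p,onz(n,p,.061).round(4)); print(g.astype(int))
# stripes
for n,im,cs in(("top",t,((322,236),(327,272))),):
    for c in cs:
        x0,y0=c[0]-18,c[1]-7; m=cv2.inRange(cv2.cvtColor(im[y0:y0+14,x0:x0+36],cv2.COLOR_RGB2HSV),(100,90,40),(130,255,255)); ys,xs=np.nonzero(m)
        v=cv2.fitLine(np.c_[xs,ys].astype(np.float32),cv2.DIST_L2,0,.01,.01).ravel(); ctr=np.array([xs.mean()+x0,ys.mean()+y0])
        P=[onz(n,ctr+k*v[:2]*10,.061) for k in(-1,1)]; d=P[0]-P[1]; print("stripe",ctr,len(xs),onz(n,ctr,.061).round(4),np.degrees(np.arctan2(d[1],d[0])))
A=cv2.resize(t[200:330,370:510],None,fx=4,fy=4,interpolation=2); B=cv2.resize(t[200:310,205:395],None,fx=2.9,fy=2.9,interpolation=2)
A=cv2.resize(t[230:310,400:500],(400,320),interpolation=2);A2=cv2.resize(s[290:400,265:365],(363,400),interpolation=2)
A3=cv2.resize(t[210:305,280:390],(400,345),interpolation=2)
W=np.zeros((600,800,3),np.uint8);W[:320,:400]=A;W[:400,405:768]=A2
W[330:600,:313]=cv2.resize(A3,(313,270));cv2.imwrite("pics/crop1.png",W[:,:,::-1])
E
```

```text
orange [476.61607143 259.69642857] [  5   8  14  10 112] [317.97350993 350.35761589] [ 10   6   9  18 151] [ 0.5692 -0.3068  0.0771] [-0.01  0.11  0.1  -0.02]
blue [439.77227723 269.63366337] [  6   8  13  10 101] [299.15322581 320.57258065] [  9   6   9  17 124] [ 0.5437 -0.2206  0.0783] [-0.    0.07  0.06 -0.01]
top [323.95519948 253.39208633] [0.5764 0.0499 0.061 ]
[[172 172 174 172 174 170 173 173 173 171 172 173 172]
 [171 173 173 174 173 174 170 170 173 171 171 173 172]
 [174 172 172 172 170 155 129 143 166 175 172 172 173]
 [172 172 174 159 102  68  55  69 113 161 173 173 173]
 [171 174 168 124  56  60  57  61  81 124 169 172 172]
 [173 175 165  83  41  61  60  55  60  99 165 176 172]
 [172 173 167  99  43  57  60  56  56  99 167 173 172]
 [172 171 173 147  69  56  62  63  73 116 167 172 171]
 [173 174 176 164 111  76  75  92 127 161 172 173 173]
 [173 172 173 175 170 160 143 159 170 173 176 173 172]
 [173 169 172 173 173 172 172 172 171 171 172 173 173]
 [173 172 172 171 170 172 175 172 172 173 171 173 172]
 [173 172 173 171 175 172 175 172 171 172 171 172 174]]
side [296.805
[... 215 characters left out ...]
91 191 188 184 179 181 180 184 190 192 193 193]
 [194 192 186 177 165 155 155 161 170 182 190 192 193]
 [193 190 180 161 138 127 128 134 149 168 184 191 192]
 [192 189 179 155 127 110 111 119 140 165 183 190 193]
 [192 191 183 170 151 134 133 138 156 175 188 193 192]
 [194 192 189 185 177 169 167 171 179 187 191 193 193]
 [193 193 193 190 189 187 187 189 191 193 193 192 193]
 [193 192 193 191 193 192 193 194 193 192 192 191 192]
 [194 194 193 193 191 194 193 193 193 193 192 194 192]
 [193 193 193 194 193 193 192 194 193 193 193 192 192]]
stripe [320.37254902 234.17647059] 51 [0.6224 0.0596 0.061 ] 85.84438829736719
stripe [327.68627451 272.37254902] 51 [0.5314 0.0399 0.061 ] 89.6732097509266
```

View pics/crop1.png

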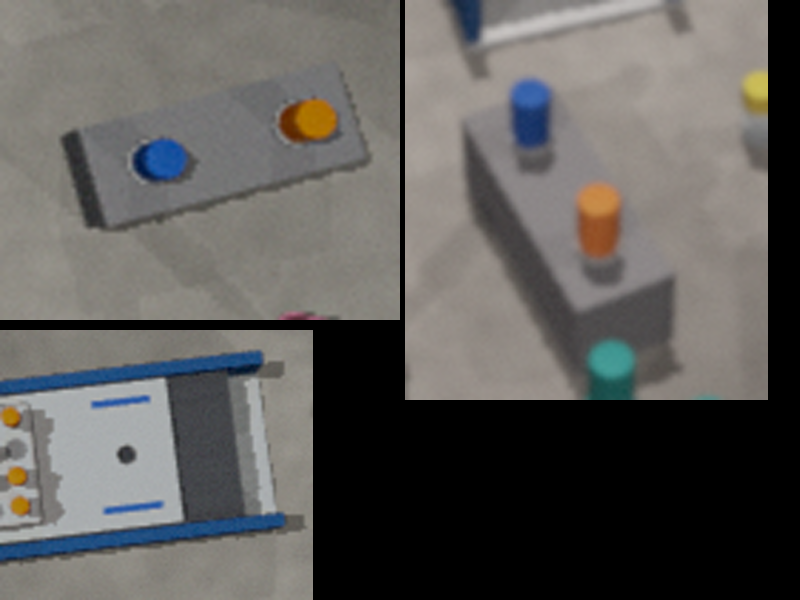

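The crop confirms the choice: the orange knob stands upright at the far (-y) end of the grey stand. It triangulates to (0.569, -0.307, 0.077), with the blue spare 90 mm away. Next I'll fit the rack's direction and plan the first moves.

```bash
cat >> h.py <<'E'
from scipy.spatial.transform import Rotation as Ro
def plan(pos,jaw,step=.040,rot=6.8,n=None):
    """rows (tool axes, mm/deg printed as m/deg) from measured pose to pos with jaw axis at world angle jaw"""
    o=ctrl.get_obs(); p=np.array(o["ee_pos"]); R=Ro.from_euler("xyz",o["eef_rot"])
    yaw=jaw+np.pi/2; T=Ro.from_euler("xyz",[np.pi,0,yaw])
    rv=(R.inv()*T).as_rotvec(); d=np.asarray(pos)-p
    k=n or max(int(np.ceil(np.linalg.norm(d)/step)),int(np.ceil(np.degrees(np.linalg.norm(rv))/rot)),1)
    print("t",round(o["time_s"],2),"pos",p.round(4),"rpy",np.round(o["eef_rot"],4),"F",np.round(o["force"],1),"w",round(o["grip_width"],4),"d",d.round(4),"rows",k)
    for i in range(k):
        s=R.inv().apply(d/k); a=np.degrees(rv/k); print([round(float(x),4) for x in s],[round(float(x),2) for x in a]); R=R*Ro.from_rotvec(rv/k)
E
python3 - <<'E'
from h import *
t=cv2.imread("pics/top0.png")[:,:,::-1].copy()
h=cv2.cvtColor(t,cv2.COLOR_RGB2HSV); m=cv2.inRange(h,(100,120,40),(125,255,255)); 
for box in((222,216,368,245),(228,268,375,300)):
    x0,y0,x1,y1=box; ys=[];xs=[]
    for u in range(x0,x1):
        c=np.nonzero(m[y0:y1,u])[0]
        if len(c): xs.append(u);ys.append((c.max() if y0<230 else c.min())+y0)
    v=cv2.fitLine(np.c_[xs,ys].astype(np.float32),cv2.DIST_HUBER,0,.01,.01).ravel()
    P=[onz("top",v[2:]+k*v[:2]*60,.063) for k in(-1,1)]; d=P[0]-P[1]; d*=np.sign(d[1]); print(v,np.degrees(np.arctan2(d[1],d[0])),P[0].round(4))
c=m[225:285,305:345]; k,l,s,ct=cv2.connectedComponentsWithStats(c); print(s,ct+[305,225])
for i in range(1,k):
    if s[i,4]>15: print(onz("top",ct[i]+[305,225],.061).round(4))
plan([.569,-.307,.150],.288)
E
```

```text
[ 9.9346590e-01 -1.1412935e-01  2.9829999e+02  2.3000000e+02] 98.09789386779308 [0.6106 0.2553 0.063 ]
[ 9.9253768e-01 -1.2193853e-01  2.7970001e+02  2.8610001e+02] 98.54753722058864 [0.4748 0.2926 0.063 ]
[[   0    1   40   59 2057]
 [   0    0   40    5  102]
 [   7    8   20    4   38]
 [  12   45   20    5   39]
 [   0   53   40    7  164]] [[324.55517744 253.74623238]
 [318.70588235 226.11764706]
 [321.78947368 234.76315789]
 [326.46153846 272.07692308]
 [327.57317073 282.        ]]
[0.6419 0.0641 0.061 ]
[0.6211 0.0562 0.061 ]
[0.532  0.0428 0.061 ]
[0.5087 0.0396 0.061 ]
t 0.1 pos [0.1268 0.5349 0.213 ] rpy [-3.1406 -0.      2.9088] F [ 0.4 -0.6 -0.3] w 0.094 d [ 0.4422 -0.8419 -0.063 ] rows 24
[-0.026, -0.0299, 0.0027] [-0.0, 0.0, 2.51]
[-0.0273, -0.0287, 0.0027] [-0.0, 0.0, 2.51]
[-0.0285, -0.0275, 0.0026] [-0.0, 0.0, 2.51]
[-0.0297, -0.0262, 0.0026] [-0.0, 0.0, 2.51]
[-0.0308, -0.0249, 0.0026] [-0.0, 0.0, 2.51]
[-0.0319, -0.0235, 0.0026] [-0.0, 0.0, 2.51]
[-0.0329, -0.0221, 0.0026] [-0.0, 0.0, 2.51]
[-0.0338, -0.0206, 0.0026] [-0.0, 0.0, 2.51]
[-0.0347, -0.0191, 0.0026] [-0.0, 0.0, 2.51]
[-0.0355, -0.0176, 0.0026] [-0.0, 0.0, 2.51]
[-0.0362, -0.016, 0.0026] [-0.0, 0.0, 2.51]
[-0.0369, -0.0144, 0.0026] [-0.0, 0.0, 2.51]
[-0.0375, -0.0128, 0.0026] [-0.0, 0.0, 2.51]
[-0.038, -0.0112, 0.0026] [-0.0, 0.0, 2.51]
[-0.0385, -0.0095, 0.0026] [-0.0, 0.0, 2.51]
[-0.0388, -0.0078, 0.0026] [-0.0, 0.0, 2.51]
[-0.0392, -0.0061, 0.0026] [-0.0, 0.0, 2.51]
[-0.0394, -0.0044, 0.0026] [-0.0, 0.0, 2.51]
[-0.0395, -0.0026, 0.0026] [-0.0, 0.0, 2.51]
[-0.0396, -0.0009, 0.0026] [-0.0, 0.0, 2.51]
[-0.0396, 0.0008, 0.0026] [-0.0, 0.0, 2.51]
[-0.0395, 0.0025, 0.0026] [-0.0, 0.0, 2.51]
[-0.0394, 0.0043, 0.0026] [-0.0, 0.0, 2.51]
[-0.0392, 0.006, 0.0026] [-0.0, 0.0, 2.51]
```

Request:
play_rows:
  commands:
    - {"dx": -0.026, "dy": -0.03, "dz": 0, "az": 2.5}
    - {"dx": -0.027, "dy": -0.029, "dz": 0, "az": 2.5}
    - {"dx": -0.0285, "dy": -0.0275, "dz": 0, "az": 2.5}
    - {"dx": -0.03, "dy": -0.026, "dz": 0, "az": 2.5}
    - {"dx": -0.031, "dy": -0.025, "dz": 0, "az": 2.5}
  claw: 1
  squeeze: 40

```text
validation failed for argument at $.co...
```

Request:
play_rows:
  commands:
    - {"dx": -0.032, "dy": -0.0235, "dz": 0, "az": 2.5}
    - {"dx": -0.033, "dy": -0.022, "dz": 0, "az": 2.5}
    - {"dx": -0.034, "dy": -0.0205, "dz": 0, "az": 2.5}
    - {"dx": -0.035, "dy": -0.019, "dz": 0, "az": 2.5}
    - {"dx": -0.0355, "dy": -0.0175, "dz": 0, "az": 2.5}

```text
validation failed for argument at $.co...
```

Request:
play_rows:
  commands:
    - {"dx": -0.036, "dy": -0.016, "dz": 0, "az": 2.5}
    - {"dx": -0.037, "dy": -0.0145, "dz": 0, "az": 2.5}
    - {"dx": -0.0375, "dy": -0.013, "dz": 0, "az": 2.5}
    - {"dx": -0.038, "dy": -0.011, "dz": 0, "az": 2.5}
    - {"dx": -0.0385, "dy": -0.0095, "dz": 0, "az": 2.5}

```text
validation failed for argument at $.co...
```

```bash
python3 -c "
from h import *
plan([.569,-.307,.130],.288)"
```

```text
t 0.1 pos [0.1268 0.5349 0.213 ] rpy [-3.1406 -0.      2.9088] F [ 0.4 -0.6 -0.3] w 0.094 d [ 0.4422 -0.8419 -0.083 ] rows 24
[-0.026, -0.0299, 0.0035] [-0.0, 0.0, 2.51]
[-0.0273, -0.0287, 0.0035] [-0.0, 0.0, 2.51]
[-0.0285, -0.0275, 0.0035] [-0.0, 0.0, 2.51]
[-0.0297, -0.0262, 0.0035] [-0.0, 0.0, 2.51]
[-0.0308, -0.0249, 0.0035] [-0.0, 0.0, 2.51]
[-0.0319, -0.0235, 0.0035] [-0.0, 0.0, 2.51]
[-0.0329, -0.0221, 0.0035] [-0.0, 0.0, 2.51]
[-0.0338, -0.0206, 0.0035] [-0.0, 0.0, 2.51]
[-0.0347, -0.0191, 0.0035] [-0.0, 0.0, 2.51]
[-0.0355, -0.0176, 0.0035] [-0.0, 0.0, 2.51]
[-0.0362, -0.016, 0.0035] [-0.0, 0.0, 2.51]
[-0.0369, -0.0144, 0.0035] [-0.0, 0.0, 2.51]
[-0.0375, -0.0128, 0.0035] [-0.0, 0.0, 2.51]
[-0.038, -0.0112, 0.0035] [-0.0, 0.0, 2.51]
[-0.0385, -0.0095, 0.0035] [-0.0, 0.0, 2.51]
[-0.0388, -0.0078, 0.0035] [-0.0, 0.0, 2.51]
[-0.0392, -0.0061, 0.0035] [-0.0, 0.0, 2.51]
[-0.0394, -0.0044, 0.0035] [-0.0, 0.0, 2.51]
[-0.0395, -0.0026, 0.0035] [-0.0, 0.0, 2.51]
[-0.0396, -0.0009, 0.0035] [-0.0, 0.0, 2.51]
[-0.0396, 0.0008, 0.0035] [-0.0, 0.0, 2.51]
[-0.0395, 0.0025, 0.0035] [-0.0, 0.0, 2.51]
[-0.0394, 0.0043, 0.0035] [-0.0, 0.0, 2.51]
[-0.0392, 0.006, 0.0035] [-0.0, 0.0, 2.51]
```

The calls were refused, and the missing ax/ay keys are the likely cause. I'll retry with all six.

Request:
play_rows:
  commands:
    - {"dx": -0.026, "dy": -0.03, "dz": 0, "ax": 0, "ay": 0, "az": 2.5}
    - {"dx": -0.027, "dy": -0.029, "dz": 0, "ax": 0, "ay": 0, "az": 2.5}
    - {"dx": -0.0285, "dy": -0.0275, "dz": 0, "ax": 0, "ay": 0, "az": 2.5}
    - {"dx": -0.03, "dy": -0.026, "dz": 0, "ax": 0, "ay": 0, "az": 2.5}
    - {"dx": -0.031, "dy": -0.025, "dz": 0, "ax": 0, "ay": 0, "az": 2.5}
  claw: 1
  squeeze: 40

```text
time_s: 0.52
ee_pos: [0.2179, 0.3559, 0.2095]
eef_rot: [-3.135, -0.0, 2.691]
force: [1.2, 0.0, -0.3]
grip_width: 0.0943
```

Request:
play_rows:
  commands:
    - {"dx": -0.032, "dy": -0.0235, "dz": 0, "ax": 0, "ay": 0, "az": 2.5}
    - {"dx": -0.033, "dy": -0.022, "dz": 0, "ax": 0, "ay": 0, "az": 2.5}
    - {"dx": -0.034, "dy": -0.0205, "dz": 0, "ax": 0, "ay": 0, "az": 2.5}
    - {"dx": -0.035, "dy": -0.019, "dz": 0, "ax": 0, "ay": 0, "az": 2.5}
    - {"dx": -0.0355, "dy": -0.0175, "dz": 0, "ax": 0, "ay": 0, "az": 2.5}

```text
time_s: 0.93
ee_pos: [0.3113, 0.171, 0.2096]
eef_rot: [-3.135, 0.001, 2.464]
force: [1.1, 0.7, -0.4]
grip_width: 0.094
```

Request:
play_rows:
  commands:
    - {"dx": -0.036, "dy": -0.016, "dz": 0, "ax": 0, "ay": 0, "az": 2.5}
    - {"dx": -0.037, "dy": -0.0145, "dz": 0, "ax": 0, "ay": 0, "az": 2.5}
    - {"dx": -0.0375, "dy": -0.013, "dz": 0, "ax": 0, "ay": 0, "az": 2.5}
    - {"dx": -0.038, "dy": -0.011, "dz": 0, "ax": 0, "ay": 0, "az": 2.5}
    - {"dx": -0.0385, "dy": -0.0095, "dz": 0, "ax": 0, "ay": 0, "az": 2.5}

```text
time_s: 1.35
ee_pos: [0.4026, -0.0157, 0.2109]
eef_rot: [-3.138, 0.004, 2.235]
force: [0.8, 1.4, -0.2]
grip_width: 0.094
```

```bash
python3 -c "
from h import *
plan([.569,-.307,.130],.288)"
```

```text
t 1.35 pos [ 0.4026 -0.0157  0.2109] rpy [-3.1377  0.0037  2.2346] F [ 0.8  1.4 -0.2] w 0.094 d [ 0.1664 -0.2913 -0.0809] rows 9
[-0.0369, -0.0053, 0.0091] [-0.02, 0.03, 2.39]
[-0.037, -0.0038, 0.0091] [-0.02, 0.03, 2.39]
[-0.0372, -0.0022, 0.0091] [-0.02, 0.03, 2.39]
[-0.0372, -0.0007, 0.0091] [-0.02, 0.03, 2.39]
[-0.0372, 0.0009, 0.0091] [-0.02, 0.03, 2.39]
[-0.0372, 0.0024, 0.0091] [-0.02, 0.03, 2.39]
[-0.0371, 0.004, 0.009] [-0.02, 0.03, 2.39]
[-0.0369, 0.0055, 0.009] [-0.02, 0.03, 2.39]
[-0.0366, 0.007, 0.009] [-0.02, 0.03, 2.39]
```

Request:
play_rows:
  commands:
    - {"dx": -0.037, "dy": -0.005, "dz": 0.009, "ax": 0, "ay": 0, "az": 2.4}
    - {"dx": -0.037, "dy": -0.004, "dz": 0.009, "ax": 0, "ay": 0, "az": 2.4}
    - {"dx": -0.037, "dy": -0.002, "dz": 0.009, "ax": 0, "ay": 0, "az": 2.4}
    - {"dx": -0.037, "dy": -0.001, "dz": 0.009, "ax": 0, "ay": 0, "az": 2.4}
    - {"dx": -0.037, "dy": 0.001, "dz": 0.009, "ax": 0, "ay": 0, "az": 2.4}

```text
time_s: 1.77
ee_pos: [0.4967, -0.1887, 0.166]
eef_rot: [-3.141, 0.006, 2.011]
force: [0.4, 1.3, 0.2]
grip_width: 0.0937
```

Request:
play_rows:
  commands:
    - {"dx": -0.037, "dy": 0.0025, "dz": 0.009, "ax": 0, "ay": 0, "az": 2.4}
    - {"dx": -0.037, "dy": 0.004, "dz": 0.009, "ax": 0, "ay": 0, "az": 2.4}
    - {"dx": -0.037, "dy": 0.0055, "dz": 0.009, "ax": 0, "ay": 0, "az": 2.4}
    - {"dx": -0.037, "dy": 0.007, "dz": 0.009, "ax": 0, "ay": 0, "az": 2.4}
    - {"dx": 0, "dy": 0, "dz": 0, "ax": 0, "ay": 0, "az": 0}

```text
time_s: 2.18
ee_pos: [0.5701, -0.3315, 0.1221]
eef_rot: [-3.137, 0.001, 1.828]
force: [-1.1, -0.1, -0.6]
grip_width: 0.0941
```

```bash
python3 -c "
from h import *
plan([.569,-.307,.0725],.288,n=5)
im=viewer.camera('side'); cv2.imwrite('pics/s1.png',cv2.resize(im[200:420,200:460],(780,660)[:2] if 0 else (709,600),interpolation=2)[:,:,::-1])
"
```

```text
t 2.18 pos [ 0.5701 -0.3315  0.1221] rpy [-3.1371e+00  1.2000e-03  1.8281e+00] F [-1.1 -0.1 -0.6] w 0.0941 d [-0.0011  0.0245 -0.0496] rows 5
[0.0048, 0.0011, 0.0099] [-0.05, 0.01, -0.35]
[0.0048, 0.0011, 0.0099] [-0.05, 0.01, -0.35]
[0.0048, 0.0011, 0.0099] [-0.05, 0.01, -0.35]
[0.0048, 0.0011, 0.0099] [-0.05, 0.01, -0.35]
[0.0048, 0.0012, 0.0099] [-0.05, 0.01, -0.35]
```

Request:
play_rows:
  commands:
    - {"dx": 0.008, "dy": 0.002, "dz": 0, "ax": -0.1, "ay": 0, "az": -0.6}
    - {"dx": 0.008, "dy": 0.002, "dz": 0, "ax": -0.1, "ay": 0, "az": -0.6}
    - {"dx": 0.008, "dy": 0.002, "dz": 0, "ax": 0, "ay": 0, "az": -0.6}
    - {"dx": 0, "dy": 0, "dz": 0, "ax": 0, "ay": 0, "az": 0}
    - {"dx": 0, "dy": 0, "dz": 0, "ax": 0, "ay": 0, "az": 0}

```text
time_s: 2.65
ee_pos: [0.5681, -0.2984, 0.1246]
eef_rot: [3.141, 0.001, 1.87]
force: [-0.7, 0.4, -0.1]
grip_width: 0.0938
```

```bash
python3 -c "
from h import *
plan([.569,-.307,.0725],.288,n=5)
ims=[viewer.camera(n) for n in('side','top')]
W=np.hstack([cv2.resize(ims[0][240:420,240:420],(400,400),interpolation=2),cv2.resize(ims[1][180:340,400:560],(400,400),interpolation=2)])
cv2.imwrite('pics/s2.png',W[:,:,::-1])
"
```

```text
t 2.65 pos [ 0.5681 -0.2984  0.1246] rpy [3.1414e+00 1.0000e-03 1.8699e+00] F [-0.7  0.4 -0.1] w 0.0938 d [ 0.0009 -0.0086 -0.0521] rows 5
[-0.0017, -0.0003, 0.0104] [0.0, 0.01, 0.13]
[-0.0017, -0.0003, 0.0104] [0.0, 0.01, 0.13]
[-0.0017, -0.0003, 0.0104] [0.0, 0.01, 0.13]
[-0.0017, -0.0003, 0.0104] [0.0, 0.01, 0.13]
[-0.0017, -0.0003, 0.0104] [0.0, 0.01, 0.13]
```

View pics/s2.png

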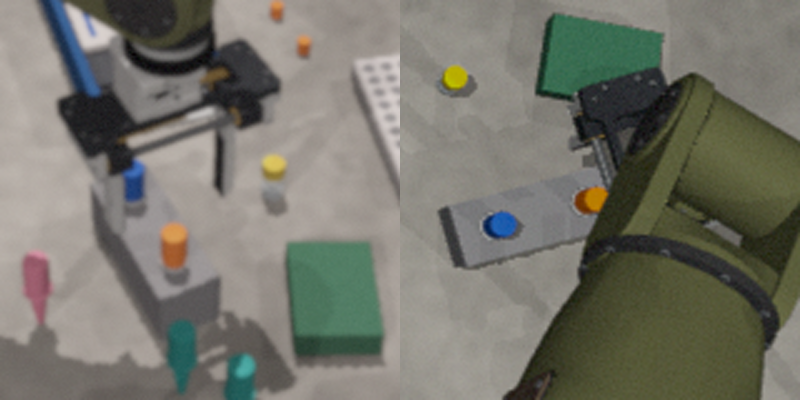

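The picture shows the open jaws straddling the stand above the orange knob, side crop (174,245), with both fingers clear of the blue knob and the green box. Next I move 9 mm toward the pin and down.

Request:
play_rows:
  commands:
    - {"dx": -0.0045, "dy": -0.0005, "dz": 0, "ax": 0, "ay": 0, "az": 0.3}
    - {"dx": -0.0045, "dy": -0.0005, "dz": 0.01, "ax": 0, "ay": 0, "az": 0.3}
    - {"dx": 0, "dy": 0, "dz": 0.015, "ax": 0, "ay": 0, "az": 0}
    - {"dx": 0, "dy": 0, "dz": 0.015, "ax": 0, "ay": 0, "az": 0}
    - {"dx": 0, "dy": 0, "dz": 0.0, "ax": 0, "ay": 0, "az": 0}

```text
time_s: 3.17
ee_pos: [0.5705, -0.3105, 0.0832]
eef_rot: [3.139, 0.004, 1.856]
force: [-0.1, 1.2, -0.1]
grip_width: 0.0939
```

```bash
python3 -c "
from h import *
plan([.569,-.307,.0725],.288,n=2)
"
```

```text
t 3.17 pos [ 0.5705 -0.3105  0.0832] rpy [3.1391 0.0038 1.856 ] F [-0.1  1.2 -0.1] w 0.0939 d [-0.0015  0.0035 -0.0107] rows 2
[0.0019, -0.0003, 0.0053] [0.07, 0.11, -0.08]
[0.0019, -0.0002, 0.0053] [0.07, 0.11, -0.08]
```

Request:
play_rows:
  commands:
    - {"dx": 0.002, "dy": 0, "dz": 0.005, "ax": 0.1, "ay": 0.1, "az": 0}
    - {"dx": 0.001, "dy": 0, "dz": 0.005, "ax": 0.1, "ay": 0.1, "az": 0}
    - {"dx": 0, "dy": 0, "dz": 0, "ax": 0, "ay": 0, "az": 0}
    - {"dx": 0, "dy": 0, "dz": 0, "ax": 0, "ay": 0, "az": 0}
    - {"dx": 0, "dy": 0, "dz": 0, "ax": 0, "ay": 0, "az": 0}

```text
time_s: 3.58
ee_pos: [0.5696, -0.3086, 0.0722]
eef_rot: [-3.14, -0.0, 1.854]
force: [-0.1, -0.4, -0.7]
grip_width: 0.0941
```

```bash
python3 -c "
from h import *
plan([.569,-.307,.0725],.288,n=1)
"
```

```text
t 3.58 pos [ 0.5696 -0.3086  0.0722] rpy [-3.1399e+00 -2.0000e-04  1.8543e+00] F [-0.1 -0.4 -0.7] w 0.0941 d [-0.0006  0.0016  0.0003] rows 1
[0.0017, -0.0001, -0.0003] [-0.1, -0.01, -0.25]
```

Request:
play_rows:
  commands:
    - {"dx": 0.0015, "dy": 0, "dz": 0, "ax": 0, "ay": 0, "az": 0}
    - {"dx": 0, "dy": 0, "dz": 0, "ax": 0, "ay": 0, "az": 0}
    - {"dx": 0, "dy": 0, "dz": 0, "ax": 0, "ay": 0, "az": 0}
    - {"dx": 0, "dy": 0, "dz": 0, "ax": 0, "ay": 0, "az": 0}
    - {"dx": 0, "dy": 0, "dz": 0, "ax": 0, "ay": 0, "az": 0}
  claw: 0
  squeeze: 40

```text
time_s: 4.0
ee_pos: [0.5698, -0.3072, 0.0741]
eef_rot: [3.141, 0.002, 1.855]
force: [0.8, -0.0, 0.5]
grip_width: 0.0636
```

Request:
play_rows:
  commands:
    - {"dx": 0, "dy": 0, "dz": 0, "ax": 0, "ay": 0, "az": 0}
    - {"dx": 0, "dy": 0, "dz": 0, "ax": 0, "ay": 0, "az": 0}
    - {"dx": 0, "dy": 0, "dz": 0, "ax": 0, "ay": 0, "az": 0}
    - {"dx": 0, "dy": 0, "dz": 0, "ax": 0, "ay": 0, "az": 0}
    - {"dx": 0, "dy": 0, "dz": 0, "ax": 0, "ay": 0, "az": 0}

```text
time_s: 4.42
ee_pos: [0.5699, -0.3073, 0.0743]
eef_rot: [3.141, 0.002, 1.855]
force: [0.6, 0.3, 0.4]
grip_width: 0.0309
```

Request:
play_rows:
  commands:
    - {"dx": 0, "dy": 0, "dz": 0, "ax": 0, "ay": 0, "az": 0}
    - {"dx": 0, "dy": 0, "dz": 0, "ax": 0, "ay": 0, "az": 0}
    - {"dx": 0, "dy": 0, "dz": 0, "ax": 0, "ay": 0, "az": 0}
    - {"dx": 0, "dy": 0, "dz": 0, "ax": 0, "ay": 0, "az": 0}
    - {"dx": 0, "dy": 0, "dz": 0, "ax": 0, "ay": 0, "az": 0}

```text
time_s: 4.83
ee_pos: [0.5699, -0.3073, 0.0743]
eef_rot: [3.141, 0.002, 1.855]
force: [-0.5, -0.7, 1.0]
grip_width: 0.023
```

Request:
play_rows:
  commands:
    - {"dx": 0, "dy": 0, "dz": -0.01, "ax": 0, "ay": 0, "az": 0}
    - {"dx": 0, "dy": 0, "dz": -0.015, "ax": 0, "ay": 0, "az": 0}
    - {"dx": 0, "dy": 0, "dz": -0.02, "ax": 0, "ay": 0, "az": 0}
    - {"dx": 0, "dy": 0, "dz": -0.02, "ax": 0, "ay": 0, "az": 0}
    - {"dx": 0, "dy": 0, "dz": 0, "ax": 0, "ay": 0, "az": 0}

```text
time_s: 5.25
ee_pos: [0.5691, -0.3068, 0.1426]
eef_rot: [-3.14, -0.0, 1.854]
force: [0.2, 1.2, -0.9]
grip_width: 0.0229
```

```bash
python3 -c "
from h import *
plan([.5766,.0495,.150],np.radians(8.3))
"
```

```text
t 5.25 pos [ 0.5691 -0.3068  0.1426] rpy [-3.1398e+00 -4.0000e-04  1.8545e+00] F [ 0.2  1.2 -0.9] w 0.0229 d [0.0075 0.3563 0.0074] rows 9
[0.0378, 0.0119, -0.0008] [-0.01, -0.0, 0.88]
[0.0379, 0.0113, -0.0008] [-0.01, -0.0, 0.88]
[0.0381, 0.0107, -0.0008] [-0.01, -0.0, 0.88]
[0.0383, 0.0101, -0.0008] [-0.01, -0.0, 0.88]
[0.0384, 0.0095, -0.0008] [-0.01, -0.0, 0.88]
[0.0386, 0.0089, -0.0008] [-0.01, -0.0, 0.88]
[0.0387, 0.0083, -0.0008] [-0.01, -0.0, 0.88]
[0.0388, 0.0077, -0.0008] [-0.01, -0.0, 0.88]
[0.0389, 0.0071, -0.0008] [-0.01, -0.0, 0.88]
```

Request:
play_rows:
  commands:
    - {"dx": 0.0, "dy": 0.0, "dz": -0.02, "ax": 0, "ay": 0, "az": 0}
    - {"dx": 0.025, "dy": 0.008, "dz": -0.005, "ax": 0, "ay": 0, "az": 1}
    - {"dx": 0.038, "dy": 0.011, "dz": 0, "ax": 0, "ay": 0, "az": 1}
    - {"dx": 0.038, "dy": 0.0105, "dz": 0, "ax": 0, "ay": 0, "az": 1}
    - {"dx": 0.038, "dy": 0.01, "dz": 0, "ax": 0, "ay": 0, "az": 1}

```text
time_s: 5.67
ee_pos: [0.571, -0.1644, 0.1676]
eef_rot: [-3.14, 0.001, 1.773]
force: [0.6, -0.5, -0.3]
grip_width: 0.0236
```

Request:
play_rows:
  commands:
    - {"dx": 0.038, "dy": 0.0095, "dz": 0, "ax": 0, "ay": 0, "az": 1}
    - {"dx": 0.038, "dy": 0.009, "dz": 0, "ax": 0, "ay": 0, "az": 1}
    - {"dx": 0.038, "dy": 0.008, "dz": 0, "ax": 0, "ay": 0, "az": 1}
    - {"dx": 0.03, "dy": 0.006, "dz": 0, "ax": 0, "ay": 0, "az": 1}
    - {"dx": 0.02, "dy": 0.005, "dz": 0, "ax": 0, "ay": 0, "az": 0}

```text
time_s: 6.08
ee_pos: [0.5776, 0.0144, 0.1657]
eef_rot: [-3.138, 0.0, 1.699]
force: [0.5, -0.5, -1.2]
grip_width: 0.0232
```

```bash
python3 -c "
from h import *
plan([.5766,.0495,.150],np.radians(8.3),n=3)
"
```

```text
t 6.08 pos [0.5776 0.0144 0.1657] rpy [-3.1385e+00  2.0000e-04  1.6994e+00] F [ 0.5 -0.5 -1.2] w 0.0232 d [-0.001   0.0351 -0.0157] rows 3
[0.0116, 0.0012, 0.0052] [-0.06, 0.0, -0.31]
[0.0116, 0.0012, 0.0052] [-0.06, 0.0, -0.31]
[0.0116, 0.0013, 0.0052] [-0.06, 0.0, -0.31]
```

Request:
play_rows:
  commands:
    - {"dx": 0.01, "dy": 0.001, "dz": 0, "ax": -0.1, "ay": 0, "az": -0.5}
    - {"dx": 0.008, "dy": 0.001, "dz": 0.003, "ax": -0.1, "ay": 0, "az": -0.3}
    - {"dx": 0.004, "dy": 0, "dz": 0.004, "ax": 0, "ay": 0, "az": 0}
    - {"dx": 0, "dy": 0, "dz": 0.004, "ax": 0, "ay": 0, "az": 0}
    - {"dx": 0, "dy": 0, "dz": 0, "ax": 0, "ay": 0, "az": 0}

```text
time_s: 6.5
ee_pos: [0.5758, 0.0398, 0.1521]
eef_rot: [-3.141, -0.0, 1.719]
force: [-0.2, -0.4, -1.5]
grip_width: 0.0231
```

Run:
```python
from h import *
plan([.5766,.0495,.132],np.radians(8.3),n=2)
ims={n:viewer.camera(n) for n in('side','top')}
for n in ims: cv2.imwrite(f'pics/{n}3.png',ims[n][:,:,::-1])
p=np.array(ctrl.get_obs()["ee_pos"]); tip=p+[0,0,-.0633]
for n in ims: print(n,proj(n,tip).round(1),proj(n,[.5766,.0495,.061]).round(1))
W=np.hstack([cv2.resize(ims['side'][170:290,240:360],(480,480),interpolation=2),cv2.resize(ims['top'][220:300,260:340],(320,320),interpolation=2)]) if 0 else cv2.resize(ims['side'][180:280,235:360],(750,600),interpolation=2)
cv2.imwrite('pics/s3.png',W[:,:,::-1])
```

```text
t 6.5 pos [0.5758 0.0398 0.1521] rpy [-3.1406e+00 -1.0000e-04  1.7188e+00] F [-0.2 -0.4 -1.5] w 0.0231 d [ 0.0008  0.0097 -0.0201] rows 2
[0.0047, 0.0011, 0.01] [-0.03, -0.0, 0.09]
[0.0047, 0.0011, 0.01] [-0.03, -0.0, 0.09]
side [297.  239.4] [297. 246.]
top [328.4 252.5] [324.1 253.3]
```

View pics/s3.png

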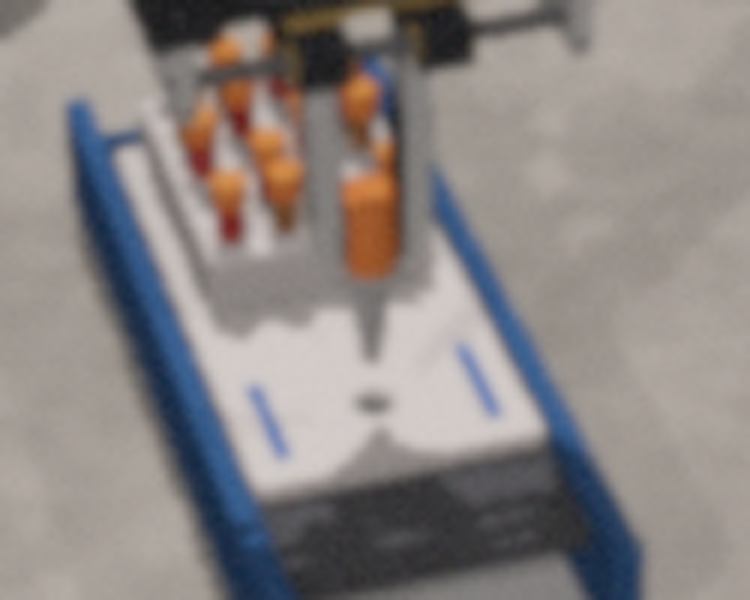

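The pin hangs upright in the jaws. Its tip is at side pixel (296.8,240), where I predicted (297,239.4), and the hole is at (297.2,246.8). Next: centre over the hole and descend.

Request:
play_rows:
  commands:
    - {"dx": 0.0045, "dy": 0.001, "dz": 0, "ax": 0, "ay": 0, "az": 0.1}
    - {"dx": 0.004, "dy": 0.001, "dz": 0.007, "ax": 0, "ay": 0, "az": 0.1}
    - {"dx": 0, "dy": 0, "dz": 0.007, "ax": 0, "ay": 0, "az": 0}
    - {"dx": 0, "dy": 0, "dz": 0.003, "ax": 0, "ay": 0, "az": 0}
    - {"dx": 0, "dy": 0, "dz": 0, "ax": 0, "ay": 0, "az": 0}

```text
time_s: 7.02
ee_pos: [0.5773, 0.0469, 0.1343]
eef_rot: [3.141, 0.0, 1.711]
force: [-0.5, -0.2, -1.5]
grip_width: 0.0232
```

Run:
```python
from h import *
plan([.5766,.0495,.120],np.radians(8.3),n=1)
```

```text
t 7.02 pos [0.5773 0.0469 0.1343] rpy [3.1411e+00 3.0000e-04 1.7111e+00] F [-0.5 -0.2 -1.5] w 0.0232 d [-0.0007  0.0026 -0.0143] rows 1
[0.0027, -0.0003, 0.0143] [0.03, 0.02, -0.26]
```

Request:
play_rows:
  commands:
    - {"dx": 0.0025, "dy": -0.0005, "dz": 0, "ax": 0, "ay": 0, "az": -0.2}
    - {"dx": 0, "dy": 0, "dz": 0.004, "ax": 0, "ay": 0, "az": 0}
    - {"dx": 0, "dy": 0, "dz": 0.004, "ax": 0, "ay": 0, "az": 0}
    - {"dx": 0, "dy": 0, "dz": 0.003, "ax": 0, "ay": 0, "az": 0}
    - {"dx": 0, "dy": 0, "dz": 0, "ax": 0, "ay": 0, "az": 0}

```text
time_s: 7.43
ee_pos: [0.5762, 0.0495, 0.122]
eef_rot: [3.141, 0.0, 1.715]
force: [-0.2, 0.3, -1.7]
grip_width: 0.0231
```

Run:
```python
from h import *
plan([.5766,.0495,.115],np.radians(8.3),n=1)
```

```text
t 7.43 pos [0.5762 0.0495 0.122 ] rpy [3.1414e+00 3.0000e-04 1.7151e+00] F [-0.2  0.3 -1.7] w 0.0231 d [ 0.0004  0.     -0.007 ] rows 1
[-0.0, 0.0004, 0.007] [0.01, 0.02, -0.03]
```

Request:
play_rows:
  commands:
    - {"dx": 0, "dy": 0, "dz": 0.002, "ax": 0, "ay": 0, "az": 0}
    - {"dx": 0, "dy": 0, "dz": 0.002, "ax": 0, "ay": 0, "az": 0}
    - {"dx": 0, "dy": 0, "dz": 0.001, "ax": 0, "ay": 0, "az": 0}
    - {"dx": 0, "dy": 0, "dz": 0.001, "ax": 0, "ay": 0, "az": 0}
    - {"dx": 0, "dy": 0, "dz": 0, "ax": 0, "ay": 0, "az": 0}

```text
time_s: 7.85
ee_pos: [0.5764, 0.0493, 0.1154]
eef_rot: [3.141, 0.0, 1.715]
force: [-0.0, -0.0, -0.5]
grip_width: 0.0232
```

Request:
play_rows:
  commands:
    - {"dx": 0, "dy": 0, "dz": 0.001, "ax": 0, "ay": 0, "az": 0}
    - {"dx": 0, "dy": 0, "dz": 0.001, "ax": 0, "ay": 0, "az": 0}
    - {"dx": 0, "dy": 0, "dz": 0, "ax": 0, "ay": 0, "az": 0}
    - {"dx": 0, "dy": 0, "dz": 0, "ax": 0, "ay": 0, "az": 0}
    - {"dx": 0, "dy": 0, "dz": 0, "ax": 0, "ay": 0, "az": 0}

```text
time_s: 8.27
ee_pos: [0.577, 0.0493, 0.1157]
eef_rot: [3.139, 0.001, 1.715]
force: [-0.2, -0.4, -1.4]
grip_width: 0.0232
```

Contact came at z≈0.1155, as expected for the plate at 52 mm. Next comes a gentle drag along the rack's +y, which is tool +x.

Request:
play_rows:
  commands:
    - {"dx": 0.0015, "dy": 0, "dz": 0.0005, "ax": 0, "ay": 0, "az": 0}
    - {"dx": 0.0015, "dy": 0, "dz": 0.0005, "ax": 0, "ay": 0, "az": 0}
    - {"dx": 0.0015, "dy": 0, "dz": 0.0005, "ax": 0, "ay": 0, "az": 0}
    - {"dx": 0.0015, "dy": 0, "dz": 0.0005, "ax": 0, "ay": 0, "az": 0}
    - {"dx": 0.0015, "dy": 0, "dz": 0.0005, "ax": 0, "ay": 0, "az": 0}

```text
time_s: 8.68
ee_pos: [0.577, 0.0542, 0.115]
eef_rot: [3.136, 0.007, 1.715]
force: [-1.7, -7.4, 6.6]
grip_width: 0.0232
```

Request:
play_rows:
  commands:
    - {"dx": 0.002, "dy": 0, "dz": 0.0005, "ax": 0, "ay": 0, "az": 0}
    - {"dx": 0.002, "dy": 0, "dz": 0.0005, "ax": 0, "ay": 0, "az": 0}
    - {"dx": 0.002, "dy": 0, "dz": 0.0005, "ax": 0, "ay": 0, "az": 0}
    - {"dx": 0.002, "dy": 0, "dz": 0.0005, "ax": 0, "ay": 0, "az": 0}
    - {"dx": 0.002, "dy": 0, "dz": 0.0005, "ax": 0, "ay": 0, "az": 0}

```text
time_s: 9.1
ee_pos: [0.5764, 0.0592, 0.115]
eef_rot: [3.135, 0.018, 1.714]
force: [-2.5, -7.3, 6.2]
grip_width: 0.0235
```

```bash
cat >> h.py <<'E'
H0=np.array([.5766,.0495]); U=np.array([-.1443,.9895]); V=np.array([.9895,.1443])
def st(s=None,dz=0):
    "along/across offset from initial hole, tilt error (tool ax,ay,az deg)"
    o=ctrl.get_obs(); d=np.array(o["ee_pos"])[:2]-H0; R=Ro.from_euler("xyz",o["eef_rot"]); T=Ro.from_euler("xyz",[np.pi,0,np.radians(98.3)])
    print("t",round(o["time_s"],2),"along",(d@U*1e3).round(2),"across",(d@V*1e3).round(2),"z",round(o["ee_pos"][2]*1e3,2),"F",np.round(o["force"],1),"M",np.round(o["moment"],2),"fix deg",np.degrees((R.inv()*T).as_rotvec()).round(2),"w",round(o["grip_width"]*1e3,1))
E
python3 -c "
from h import *
st()"
```

```text
t 9.1 along 9.66 across 1.24 z 115.04 F [-2.5 -7.3  6.2] M [-2.05  0.53 -0.03] fix deg [ 0.38  1.02 -0.07] w 23.5
```

Request:
play_rows:
  commands:
    - {"dx": 0.0025, "dy": -0.0003, "dz": 0.0005, "ax": 0.15, "ay": 0.4, "az": 0}
    - {"dx": 0.0025, "dy": -0.0003, "dz": 0.0005, "ax": 0.15, "ay": 0.4, "az": 0}
    - {"dx": 0.0025, "dy": -0.0003, "dz": 0.0005, "ax": 0.1, "ay": 0.4, "az": 0}
    - {"dx": 0.0025, "dy": 0, "dz": 0.0005, "ax": 0, "ay": 0.4, "az": 0}
    - {"dx": 0.0025, "dy": 0, "dz": 0.0005, "ax": 0, "ay": 0.4, "az": 0}

```text
time_s: 9.52
ee_pos: [0.5754, 0.0674, 0.115]
eef_rot: [3.138, -0.008, 1.714]
force: [-2.1, -7.7, 4.3]
grip_width: 0.0233
```

```bash
python3 -c "
from h import *
st()"
```

```text
t 9.52 along 17.86 across 1.42 z 115.01 F [-2.1 -7.7  4.3] M [-1.99  0.6  -0.  ] fix deg [ 0.18 -0.47 -0.09] w 23.3
```

Request:
play_rows:
  commands:
    - {"dx": 0.0025, "dy": -0.001, "dz": 0.0005, "ax": 0.1, "ay": 0.1, "az": 0}
    - {"dx": 0.0025, "dy": -0.001, "dz": 0.0005, "ax": 0.1, "ay": 0.2, "az": 0}
    - {"dx": 0.0025, "dy": -0.001, "dz": 0.0005, "ax": 0, "ay": 0.2, "az": 0}
    - {"dx": 0.0025, "dy": -0.0005, "dz": 0.0005, "ax": 0, "ay": 0.2, "az": 0}
    - {"dx": 0.0025, "dy": 0, "dz": 0.0005, "ax": 0, "ay": 0.2, "az": 0}

```text
time_s: 9.93
ee_pos: [0.5717, 0.0784, 0.1138]
eef_rot: [3.137, -0.022, 1.713]
force: [1.2, -2.8, 1.6]
grip_width: 0.0233
```

```bash
python3 -c "
from h import *
st()"
```

```text
t 9.93 along 29.26 across -0.69 z 113.77 F [ 1.2 -2.8  1.6] M [-0.86 -0.17 -0.02] fix deg [ 0.26 -1.23 -0.13] w 23.3
```

z has dropped 1.2 mm and the force fell, so the pin may have found the hole. I'll stop dragging, straighten, and feel downward.

Request:
play_rows:
  commands:
    - {"dx": 0, "dy": 0, "dz": 0.001, "ax": 0.1, "ay": -0.4, "az": 0}
    - {"dx": 0, "dy": 0, "dz": 0.001, "ax": 0.1, "ay": -0.4, "az": 0}
    - {"dx": 0, "dy": 0, "dz": 0.001, "ax": 0, "ay": -0.2, "az": 0}
    - {"dx": 0, "dy": 0, "dz": 0.001, "ax": 0, "ay": 0, "az": 0}
    - {"dx": 0, "dy": 0, "dz": 0.001, "ax": 0, "ay": 0, "az": 0}

```text
time_s: 10.35
ee_pos: [0.5717, 0.079, 0.1085]
eef_rot: [3.141, -0.002, 1.714]
force: [1.7, -4.1, 3.3]
grip_width: 0.0233
```

```bash
python3 -c "
from h import *
st()"
```

```text
t 10.35 along 29.87 across -0.57 z 108.53 F [ 1.7 -4.1  3.3] M [-1.04 -0.3  -0.  ] fix deg [ 0.05 -0.11 -0.08] w 23.3
```

The hole is found: z is 6.5 mm below plate level with light force. I'll keep descending compliantly.

Request:
play_rows:
  commands:
    - {"dx": 0, "dy": 0, "dz": 0.0015, "ax": 0, "ay": -0.1, "az": 0}
    - {"dx": 0, "dy": 0, "dz": 0.0015, "ax": 0, "ay": 0, "az": 0}
    - {"dx": 0, "dy": 0, "dz": 0.0015, "ax": 0, "ay": 0, "az": 0}
    - {"dx": 0, "dy": 0, "dz": 0.0015, "ax": 0, "ay": 0, "az": 0}
    - {"dx": 0, "dy": 0, "dz": 0.0015, "ax": 0, "ay": 0, "az": 0}

```text
time_s: 10.77
ee_pos: [0.5723, 0.078, 0.1009]
eef_rot: [3.139, 0.001, 1.714]
force: [1.0, -4.8, 3.1]
grip_width: 0.0231
```

```bash
python3 -c "
from h import *
st()"
```

```text
t 10.77 along 28.86 across -0.11 z 100.93 F [ 1.  -4.8  3.1] M [-1.2  -0.24  0.  ] fix deg [ 0.13  0.08 -0.1 ] w 23.1
```

Request:
play_rows:
  commands:
    - {"dx": -0.0003, "dy": 0, "dz": 0.0015, "ax": 0.1, "ay": 0, "az": 0}
    - {"dx": -0.0003, "dy": 0, "dz": 0.0015, "ax": 0, "ay": 0, "az": 0}
    - {"dx": 0, "dy": 0, "dz": 0.0015, "ax": 0, "ay": 0, "az": 0}
    - {"dx": 0, "dy": 0, "dz": 0.0015, "ax": 0, "ay": 0, "az": 0}
    - {"dx": 0, "dy": 0, "dz": 0.0015, "ax": 0, "ay": 0, "az": 0}

```text
time_s: 11.18
ee_pos: [0.5727, 0.0768, 0.0928]
eef_rot: [3.141, 0.002, 1.714]
force: [1.4, -5.1, 5.4]
grip_width: 0.0234
```

```bash
python3 -c "
from h import *
st()"
```

```text
t 11.18 along 27.56 across 0.06 z 92.81 F [ 1.4 -5.1  5.4] M [-1.42 -0.27  0.01] fix deg [ 0.05  0.11 -0.12] w 23.4
```

Request:
play_rows:
  commands:
    - {"dx": -0.0003, "dy": 0, "dz": 0.0015, "ax": 0, "ay": 0.1, "az": 0}
    - {"dx": -0.0003, "dy": 0, "dz": 0.0015, "ax": 0, "ay": 0, "az": 0}
    - {"dx": 0, "dy": 0, "dz": 0.0015, "ax": 0, "ay": 0, "az": 0}
    - {"dx": 0, "dy": 0, "dz": 0.0015, "ax": 0, "ay": 0, "az": 0}
    - {"dx": 0, "dy": 0, "dz": 0.0015, "ax": 0, "ay": 0, "az": 0}

```text
time_s: 11.6
ee_pos: [0.5727, 0.076, 0.0842]
eef_rot: [3.141, 0.0, 1.713]
force: [1.8, -4.5, 2.3]
grip_width: 0.0231
```

```bash
python3 -c "
from h import *
st()"
```

```text
t 11.6 along 26.74 across -0.05 z 84.18 F [ 1.8 -4.5  2.3] M [-1.07 -0.35  0.01] fix deg [ 0.03  0.02 -0.14] w 23.1
```

Request:
play_rows:
  commands:
    - {"dx": 0, "dy": 0, "dz": 0.001, "ax": 0, "ay": 0, "az": 0}
    - {"dx": 0, "dy": 0, "dz": 0.001, "ax": 0, "ay": 0, "az": 0}
    - {"dx": 0, "dy": 0, "dz": 0.0007, "ax": 0, "ay": 0, "az": 0}
    - {"dx": 0, "dy": 0, "dz": 0.0005, "ax": 0, "ay": 0, "az": 0}
    - {"dx": 0, "dy": 0, "dz": 0.0005, "ax": 0, "ay": 0, "az": 0}

```text
time_s: 12.02
ee_pos: [0.5727, 0.0759, 0.0799]
eef_rot: [3.141, 0.001, 1.713]
force: [1.8, -4.5, 2.1]
grip_width: 0.0232
```

```bash
python3 -c "
from h import *
st()"
```

```text
t 12.02 along 26.67 across -0.02 z 79.86 F [ 1.8 -4.5  2.1] M [-1.02 -0.32 -0.05] fix deg [ 0.03  0.03 -0.14] w 23.2
```

Now press lightly until the shoulder makes contact.

Request:
play_rows:
  commands:
    - {"dx": 0, "dy": 0, "dz": 0.0005, "ax": 0, "ay": 0, "az": 0}
    - {"dx": 0, "dy": 0, "dz": 0.0005, "ax": 0, "ay": 0, "az": 0}
    - {"dx": 0, "dy": 0, "dz": 0.0005, "ax": 0, "ay": 0, "az": 0}
    - {"dx": 0, "dy": 0, "dz": 0.0005, "ax": 0, "ay": 0, "az": 0}
    - {"dx": 0, "dy": 0, "dz": 0.0005, "ax": 0, "ay": 0, "az": 0}

```text
time_s: 12.43
ee_pos: [0.5728, 0.0759, 0.0792]
eef_rot: [3.14, 0.001, 1.713]
force: [-1.2, -4.7, 7.3]
grip_width: 0.0234
```

```bash
python3 -c "
from h import *
st()"
```

```text
t 12.43 along 26.64 across 0.09 z 79.21 F [-1.2 -4.7  7.3] M [-1.08  0.28  0.03] fix deg [ 0.06  0.04 -0.13] w 23.4
```

z is 79.2 against an expected 79.3, and the light contact force is rising, so the pin is seated. Releasing now.

Request:
play_rows:
  commands:
    - {"dx": 0, "dy": 0, "dz": 0, "ax": 0, "ay": 0, "az": 0}
    - {"dx": 0, "dy": 0, "dz": 0, "ax": 0, "ay": 0, "az": 0}
    - {"dx": 0, "dy": 0, "dz": 0, "ax": 0, "ay": 0, "az": 0}
    - {"dx": 0, "dy": 0, "dz": 0, "ax": 0, "ay": 0, "az": 0}
    - {"dx": 0, "dy": 0, "dz": 0, "ax": 0, "ay": 0, "az": 0}
  claw: 0.7

```text
time_s: 12.85
ee_pos: [0.5712, 0.0777, 0.078]
eef_rot: [-3.139, -0.003, 1.714]
force: [0.6, -0.9, 0.4]
grip_width: 0.0537
```

Run:
```python
from h import *
st()
im=viewer.camera('side'); cv2.imwrite('pics/s4.png',cv2.resize(im[160:280,235:385],(750,600),interpolation=2)[:,:,::-1])
```

```text
t 12.85 along 28.65 across -1.23 z 78.05 F [ 0.6 -0.9  0.4] M [-0.08  0.06 -0.02] fix deg [-0.14 -0.15 -0.12] w 53.7
```

View pics/s4.png

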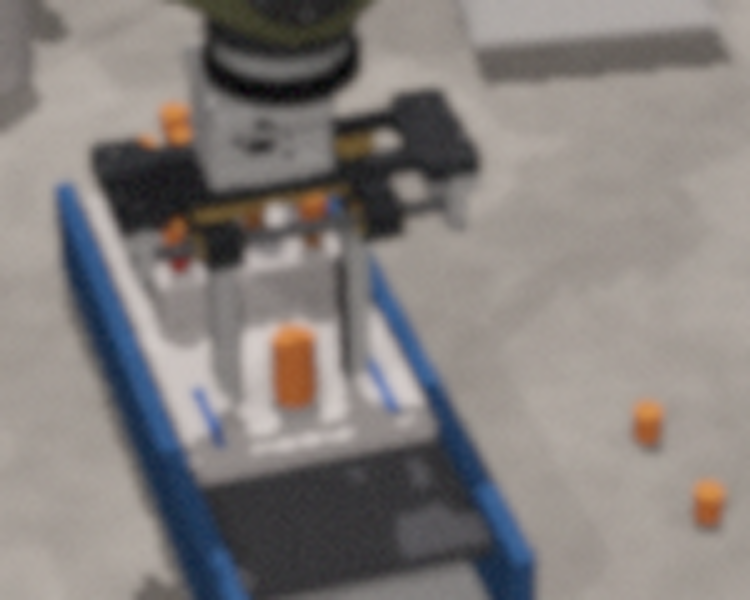

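The knob stands upright between the open fingers at crop (294,368), low on the rack. Now I lift away straight up and check.

Request:
play_rows:
  commands:
    - {"dx": 0, "dy": 0, "dz": -0.01, "ax": 0, "ay": 0, "az": 0}
    - {"dx": 0, "dy": 0, "dz": -0.02, "ax": 0, "ay": 0, "az": 0}
    - {"dx": 0, "dy": 0, "dz": -0.03, "ax": 0, "ay": 0, "az": 0}
    - {"dx": 0, "dy": 0, "dz": -0.035, "ax": 0, "ay": 0, "az": 0}
    - {"dx": 0, "dy": 0, "dz": -0.035, "ax": 0, "ay": 0, "az": 0}

```text
time_s: 13.32
ee_pos: [0.5682, 0.0774, 0.2071]
eef_rot: [-3.124, -0.004, 1.714]
force: [0.3, 0.1, 0.0]
grip_width: 0.0656
```

Request:
play_rows:
  commands:
    - {"dx": -0.03, "dy": 0, "dz": -0.02, "ax": 0, "ay": 0, "az": 0}
    - {"dx": -0.04, "dy": 0, "dz": 0, "ax": 0, "ay": 0, "az": 0}
    - {"dx": -0.04, "dy": 0, "dz": 0, "ax": 0, "ay": 0, "az": 0}
    - {"dx": -0.04, "dy": 0, "dz": 0, "ax": 0, "ay": 0, "az": 0}
    - {"dx": -0.04, "dy": 0, "dz": 0, "ax": 0, "ay": 0, "az": 0}

```text
time_s: 13.73
ee_pos: [0.5984, -0.1101, 0.243]
eef_rot: [3.141, -0.002, 1.725]
force: [0.9, 0.8, 1.0]
grip_width: 0.0657
```

Request:
play_rows:
  commands:
    - {"dx": -0.03, "dy": 0, "dz": 0, "ax": 0, "ay": 0, "az": 0}
    - {"dx": -0.02, "dy": 0, "dz": 0, "ax": 0, "ay": 0, "az": 0}
    - {"dx": 0, "dy": 0, "dz": 0, "ax": 0, "ay": 0, "az": 0}
    - {"dx": 0, "dy": 0, "dz": 0, "ax": 0, "ay": 0, "az": 0}
    - {"dx": 0, "dy": 0, "dz": 0, "ax": 0, "ay": 0, "az": 0}

```text
time_s: 14.15
ee_pos: [0.6052, -0.1694, 0.246]
eef_rot: [3.139, -0.001, 1.717]
force: [0.4, 0.2, -0.2]
grip_width: 0.066
```

Run:
```python
from h import *
st()
ims={n:viewer.camera(n) for n in('top','side')}
seat=np.r_[H0+U*.0267,.061]; k=seat+[0,0,.022]
print({n:(proj(n,seat).round(1),proj(n,k).round(1)) for n in ims})
obs={}
for n in ims:
    cv2.imwrite(f'pics/{n}5.png',ims[n][:,:,::-1]); c=proj(n,k).round().astype(int)
    try: obs[n],s=blob(ims[n],(5,150,80),(20,255,255),c,12); print(n,obs[n],s)
    except Exception as e: print(n,e)
if len(obs)==2: r=tri(obs); print("knob",r.x.round(4),r.fun.round(2),"expected",k.round(4))
W=np.hstack([cv2.resize(ims['top'][200:320,210:330],(400,400),interpolation=2),cv2.resize(ims['side'][170:290,240:360],(400,400),interpolation=2)])
cv2.imwrite('pics/s5.png',W[:,:,::-1])
```

```text
t 14.15 along -220.77 across -3.3 z 246.02 F [ 0.4  0.2 -0.2] M [-0.07  0.04 -0.03] fix deg [ 0.13 -0.03  0.07] w 66.0
{'top': (array([313. , 254.6]), array([312.8, 253.7])), 'side': (array([294. , 239.7]), array([293.7, 232.7]))}
top [314.07692308 253.65384615] [ 8  7  9 10 26]
side [293.48101266 233.41772152] [ 9  6  6 14 79]
knob [0.5724 0.073  0.0832] [-0.02  0.27  0.28 -0.04] expected [0.5727 0.0759 0.083 ]
```

View pics/s5.png

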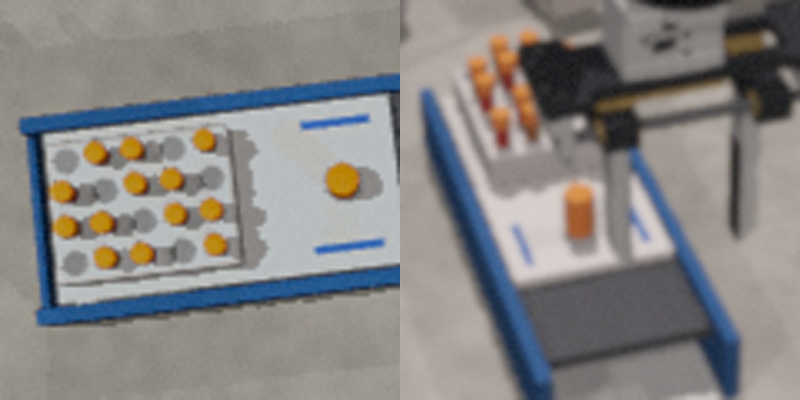

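After the release, the knob is at top pixel (312.7,254), where I predicted (312.8,253.7), centred between the blue stripes. Its height is 83.2 mm against 83.0 expected when flush. The gripper is well clear, so I'm handing in.

```bash
python3 -c "
from station import workorder
print(workorder.hand_in())"
```

```text
the job is handed in; nothing more can be done
None
```

The job is handed in at about 14 s of the 58 s allowed. The orange-knobbed pin is through both holes, seated and let go; `hand_in` reports no verdict, so this rests on my own checks.

**What I did:** I lifted the pin from its stand and started it in the rack hole. With the tip resting lightly on the plate, I drew the rack along +y until the tip dropped in. The pin settled about 27 mm from where the hole started, and I eased it down to the shoulder. At the readings I took after each move, the force on the tool stayed under about 10 N.

**Checks at the end:**
- **Seating:** the arm stopped at z = 79.2 mm with light contact, where I expected 79.3 mm. Triangulated after release, the knob centre was at 83.2 mm, against 83.0 mm for a flush shoulder.
- **Position:** the top view shows the knob within about 0.3 px of where it should be, and it looks upright. I did not measure its tilt.
- **Gripper:** it is well clear, with forces near zero.
- **Other objects:** I did not measure the spare pin or the other objects afterwards. The arm's path and the force readings gave no sign of touching them.

**One disagreement:** the automatic knob measurement came out 3 mm short along y. Its top-view colour blob was only partial (26 px), so I relied on reading the pixel directly and on the pin's fit in the hole.

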